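Lock the organizer down with the flat screwdriver

ROBOT

A 6-joint arm with a two-finger parallel gripper is mounted at the origin on the work surface. World frame = base frame: x ahead of the robot, y to its left, z up, the work surface at z = 0. Lengths are in mm, angles in degrees, forces in N, time in s.
With the tool pointing down it reaches from about 300 to 850 mm from the base axis. Payload 4.2 kg.
Tool frame: the origin (TCP) lies between the finger pads; the fingertips stand 19 mm ahead of it and the grasp point (between the pads) is the TCP (env.tips_ahead is the distance from the TCP to the fingertips, in mm); z points along the fingers, y is the direction in which the jaws open and shut (so a half turn about z gives the same grasp; the last joint's range is limited). The gripper opens to 91 mm and grips with 3 to 60 N. Pads are 32 mm wide; open, the fingers measure 118 mm over their backs; the gripper's body (76 mm by 178 mm) begins 60 mm behind the grasp point.
Start: joints at [62.281, 18.312, 89.639, -0, 72.044, -1.146], TCP at [257.23, 514.27, 232.976] pointing down, gripper open.
Joint ranges: [-177.97, 177.97], [-48.28, 115.42], [12.27, 149.76], [-77.06, 257.06], [2.81, 150.46], [-146.56, 146.56]. Speed limits (degrees/s): [147.25, 147.25, 180, 180, 180, 180].

INTERFACE

Orientations are given as [roll, pitch, yaw] about the fixed x, y, z axes, in that order (R = Rz(yaw) Ry(pitch) Rx(roll)).
In Python, from workcell import telemetry, viewer, job_done, env gives the robot as it stands. The module is installed in compiled form; this text tells all that it offers.
- The arm moves only by the shell command python3 -m jog 'ROWS' [FORCE]. ROWS is JSON, a list of rows, each a list of 3 entries, a list of its own where there are three numbers: the shift along the tool's x, y, z in cm, then the turn about the tool's z in degrees, then the opening, from 0 (shut) to 1 (fully open). A call has 1 to 10 rows; each row shifts and turns the pose as measured when the row begins, along the tool's axes as they then stand; what a row does not reach is not made up. A row lasts 1/8 s, in which the tool goes at most 62.5 mm and 10.7 degrees, less where a joint would pass 70% of its speed; a pose out of reach is approached as far as the arm can. A call is refused whole if a number of a shift passes 6.25 or a number of a turn 10.7, either way. A call with a gripper value outside its range is refused whole. The fingers move at their own pace and stop on an object; FORCE is the grip in N (left out, the last holds). Time passes only in rows, so rows that do not move let the fingers close. It gives the time, the measured TCP pose, the force and the opening at its end, in the units of the state.
- telemetry.state(): the state, without advancing time (a new reading comes with each control period).
- viewer.grab_frame(name): name is "scene" or "top"; returns a dict with "color" (400x640x3 uint8, red, green, blue), "K" (3x3 intrinsics, pixels), "rvec" (rotation vector, rad) and "tvec" (3), from world to camera coordinates, as OpenCV has them. Camera axes: x right, y down, z forward; pixel columns grow to the right and rows downward; lengths in mm; the calibration is good to about 2 mm. A picture is of the moment at which its call begins. There is no depth.
- job_done(): hands the job in, once; it reports no verdict.
The state is a dict: "time_s": time; "qpos": joint angles; "qvel": joint speeds; "effort": joint torques, N m; "ee_pos": TCP position; "ee_rot": TCP orientation; "force": force on the tool from outside, world axes, zero at the start; "torque": the same for the moment, N m; "gripper_width": finger opening in mm.
Only numpy, scipy, OpenCV 4.12 (cv2) and the standard library are available. Lean on these libraries where they do the work, as an engineer would, in place of code of your own. Each camera call takes 0.05 s, during which the arm holds its last target. There are 200 camera calls.

TASK

Lock the clear organizer to the shelf: take the flat screwdriver from its wooden block, set its blade lightly on the brass screw and feel for the slot until the blade drops in, then turn clockwise until the red tongue is fully home against its stop, without forcing the screw. Then hang the screwdriver upright in its block again, as it was; turn the lock only with the screwdriver and leave everything else where it is.

Things in the scene. Friction and masses are not known exactly. Their poses are not given: they have to be found in the camera images.
- driver: Flat screwdriver, about 0.11 kg, hanging upright in the block at the start, any yaw. Orange hexagonal handle, 26 mm across flats, 85 mm long (89 with end cap). Origin: centre of the handle's lower face, the shoulder that rests on the block; z up the handle. Two flats face +y and -y, the others at every 60 degrees.
- blade_tip (a point): Middle of the blade's end edge, on the driver's axis, 69 mm below the handle's lower face; axes as driver. Round steel shaft 8 mm in diameter; its last 15 mm is the blade, 12 mm wide along x, 3 mm thick along y.
- holder: Wooden block with a blue band, 70 x 70 x 85 mm, fixed; origin under its centre. A round hole of 17 mm diameter, 78 mm deep, in the middle of its top takes the screwdriver's shaft.
- holder_hole (a point): Centre of the hole's mouth, in the block's top face, 85 mm above the shelf.
- organizer: Clear acrylic two-tier organizer, 300 mm along x, 200 along y, trays at 0 and 150 mm with rims to 35 and 180 mm, fixed; origin under the middle of the lower tray. A foot plate, 140 mm along x and 6 mm thick, reaches out on its -y side to y = -190 mm.
- lock: Quarter-turn lock at y = -220 mm in the organizer's frame, same axes, fixed. Dark base plate 60 x 50 x 6 mm; on an upright spindle the red tongue (reaching 58 mm out from the axis, 16 mm wide, top 16 mm above the shelf) and the brass slotted screw head. Origin: on the shelf, on the axis shared by spindle, tongue and screw.
- screw_top (a point): Centre of the top of the brass screw head, 32.5 mm above the shelf. Head 24 mm in diameter; straight slot through the axis, 5 mm wide, 4 mm deep, open at both ends. The head and this point are sprung: they give downwards after about 2 N, then 1.2 N per mm, and are hard down after 5 mm. This point's axes do not show the slot.
- latch (a joint): Turn of the red tongue, rad, clockwise from above positive: 1.0 = home at the stop pin, pointing along the lock's +y over the foot plate; 0 = 1.0 rad counter-clockwise of that; starts at 0.1 to 0.3, stays where left.
- tongue_tip (a point): Middle of the red tongue's outer end, 58 mm from the axis. The slot lies within 0.5 rad either way of the tongue's long direction, at an angle that differs each time; slot and tongue turn together. Turning takes about 0.06 N m up to the stop; over about 0.15 N m is forcing, and at 0.4 N m the head slips on the spindle.
- brush: orange grout brush, 130 x 30 x 32 mm; bystander on the organizer's lower tier, origin under its centre; leave alone.
- pumice: green pumice block, 80 x 50 x 35 mm; bystander on the organizer's lower tier, origin under its centre; leave alone.
- soap_dish: white ceramic soap dish with a bar of soap, 120 x 85 x 24 mm; bystander on the organizer's upper tier, origin under its centre; leave alone.
- dispenser: white pump dispenser, 68 mm across, 151 mm high; bystander on the organizer's upper tier, origin under its centre; leave alone.
- jar: amber jar with steel lid, 64 mm across, 85 mm high; bystander on the shelf board, origin under its centre; leave alone.
- tin: blue tin, 74 mm across, 110 mm high; bystander on the shelf board, origin under its centre; leave alone.
- spanner: steel spanner lying flat, length 150 mm; bystander on the shelf board, origin under its centre; leave alone.
Mind the look-alikes: they are no part of the job. What is meant by the holder is not black or green, and is the larger of those in its own colour.

How it is judged (in metres and radians):
On the way, in this order (a step that is already met when the one before it is completed fails the run):
1. the blade has dropped into the screw's slot (z of blade_tip in the frame of screw_top between -0.008 and -0.0022 m and horizontal distance between blade_tip and screw_top below 0.007 m and angle between driver's own z axis and vertical below 0.15 rad), for 0.2 s.
2. the tongue is fully home, blade still in the slot (all of step 1 and value of joint latch above 0.9 rad), for 0.2 s.
At the end, for the whole second after the job is handed in: The tongue is within 0.1 rad of its stop (latch above 0.9), and the screwdriver hangs upright (within 0.1 rad) and still in its block, its shoulder on the block's top within 4 mm, its axis within 6 mm of the hole's (value of joint latch above 0.9 rad and horizontal distance between driver and holder_hole below 0.006 m and z of driver in the frame of holder_hole between -0.004 and 0.004 m and angle between driver's own z axis and vertical below 0.1 rad and linear speed of driver below 0.02 m/s); the robot touches nothing.
It fails at once if the screwdriver presses on the screw with more than 20 N while the blade is not in the slot (contact force between driver and lock above 20 N and not (z of blade_tip in the frame of screw_top below -0.0015 m)).
It fails at once if the screw is forced: the contact forces of the blade on the lock add up to more than 40 N (contact force between driver and lock above 40 N).
It fails at once if the lock is touched by the fingers or the arm (contact force between any of the fingers, the arm and lock above 1 N).
It fails at once if a bystander is moved by more than 15 mm (distance of any of brush, pumice, soap_dish, dispenser, jar, tin, spanner from where it was at the start of the episode above 0.015 m).
It also fails if it takes over 72 s, if anything falls off the work surface, if the arm or the gripper's body presses on something with over 40 N, if the wrist force passes 120 N, or if a joint passes its speed limit or range.

## Working session

There is one attempt and no reset: what is moved stays moved. The work goes in short steps, Python scripts to look and compute and a shell command to move; the robot and the scene stay as the last step left them, time stands still between calls to the robot, and variables do not carry over. Pictures are saved under pics/ and viewed, about 8 in all and at most 12, crops included, and the job is handed in when it is done.

```bash
mkdir -p pics; cat > h.py <<'E'
import numpy as np,cv2
from workcell import telemetry,viewer,job_done,env
def grab(n):
    f=viewer.grab_frame(n); f['R']=cv2.Rodrigues(np.array(f['rvec'],float))[0]; f['t']=np.array(f['tvec'],float).ravel(); f['K']=np.array(f['K'],float); return f
def ray(f,u,v):
    d=f['R'].T@np.linalg.inv(f['K'])@np.array([u,v,1.]); return -f['R'].T@f['t'],d
def plane(f,u,v,z):
    c,d=ray(f,u,v); return c+d*(z-c[2])/d[2]
def proj(f,p):
    q=f['K']@(f['R']@np.array(p,float)+f['t']); return q[:2]/q[2]
def tri(f,a,g,b):
    A=[];B=[]
    for F,(u,v) in((f,a),(g,b)):
        c,d=ray(F,u,v); d/=np.linalg.norm(d); P=np.eye(3)-np.outer(d,d); A.append(P);B.append(P@c)
    return np.linalg.lstsq(np.vstack(A),np.hstack(B),rcond=None)[0]
def save(f,name,box=None,s=1):
    im=f['color'][:,:,::-1]
    if box: x0,y0,x1,y1=box; im=im[y0:y1,x0:x1]
    cv2.imwrite('pics/'+name,cv2.resize(im,None,fx=s,fy=s,interpolation=cv2.INTER_CUBIC))
E
python3 - <<'E'
from h import *
import pickle
a=grab('scene');b=grab('top');pickle.dump((a,b),open('f0.pkl','wb'))
save(a,'s0.png');save(b,'t0.png')
for f in(a,b): print(-f['R'].T@f['t'],f['K'][0,0])
s=telemetry.state();print(s['time_s'],s['ee_pos'],s['ee_rot'],s['force'],s['gripper_width'],env.tips_ahead)
E
```

```text
[ 903.47042591 -633.84583512 1033.40558977] 476.8492479692127
[ 415.18182115    8.09362504 1017.06113816] 379.97615426686235
0.1 [257.01607079 513.87968891 232.19688638] [-1.79908383e+02 -2.59285822e-03  1.53426032e+02] [ 0.09392149  0.89735513 -0.6630184 ] 91.18965976222174 19.0
```

View pics/s0.png

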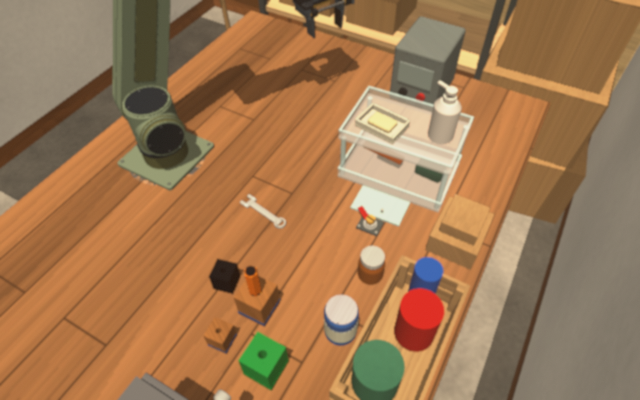

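View pics/t0.png

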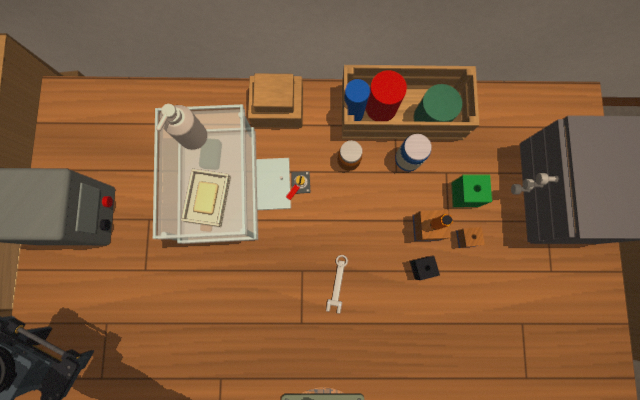

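The scene view shows the orange driver in the larger wooden block at about (257,295), and the top view has it at (435,225). The look-alikes in the top view are a small wooden block (473,238), a black block (426,268) and a green block (471,190). The larger wooden one holds the driver and fits the description. The lock is at top (300,182), scene (370,220). I'll enlarge both places to confirm.

```bash
python3 - <<'E'
from h import *
import pickle
a,b=pickle.load(open('f0.pkl','rb'))
def crop(f,box,s):
    x0,y0,x1,y1=box; return cv2.resize(f['color'][y0:y1,x0:x1,::-1],(400,300),interpolation=cv2.INTER_CUBIC)
im=np.vstack([np.hstack([crop(b,(400,195,480,255),5),crop(a,(215,255,295,315+10-10),5)]),np.hstack([crop(b,(270,160,326,202),5),crop(a,(342,199,398,241),5)])])
cv2.imwrite('pics/c1.png',im)
for f in(a,b):
    h=cv2.cvtColor(f['color'],cv2.COLOR_RGB2HSV)
    for n,lo,hi,box in(('orange',(5,200,130),(16,255,255),None),('red',(0,200,120),(4,255,255),None),('brass',(18,120,120),(30,255,255),None)):
        m=cv2.inRange(h,lo,hi); N,_,st,c=cv2.connectedComponentsWithStats(m)
        print(n,[(st[i].tolist(),c[i].round(1).tolist()) for i in range(1,N) if st[i][4]>12 and st[i][4]<900][:12])
E
```

```text
orange [([245, 272, 16, 24, 247], [253.2, 283.7])]
red [([360, 208, 7, 9, 23], [362.8, 212.5])]
brass [([278, 0, 17, 7, 20], [285.3, 3.7]), ([448, 0, 13, 6, 44], [454.3, 1.9]), ([463, 0, 32, 19, 224], [478.9, 6.4]), ([504, 3, 4, 9, 13], [505.5, 6.8]), ([318, 13, 14, 4, 17], [324.2, 14.8]), ([494, 26, 10, 18, 29], [498.0, 34.8]), ([636, 29, 4, 7, 15], [638.1, 31.7]), ([627, 38, 13, 14, 79], [633.1, 44.1]), ([618, 60, 8, 10, 40], [621.8, 64.9]), ([367, 215, 8, 7, 34], [370.3, 218.5]), ([238, 331, 49, 34, 71], [256.8, 343.8]), ([242, 371, 29, 20, 32], [254.8, 380.8])]
orange [([442, 221, 11, 6, 16], [447.6, 224.1])]
red [([287, 185, 12, 15, 76], [292.6, 191.7]), ([102, 196, 6, 10, 45], [104.4, 200.6])]
brass [([296, 175, 4, 9, 28], [297.5, 179.1]), ([300, 176, 5, 9, 30], [302.3, 180.2])]
```

View pics/c1.png

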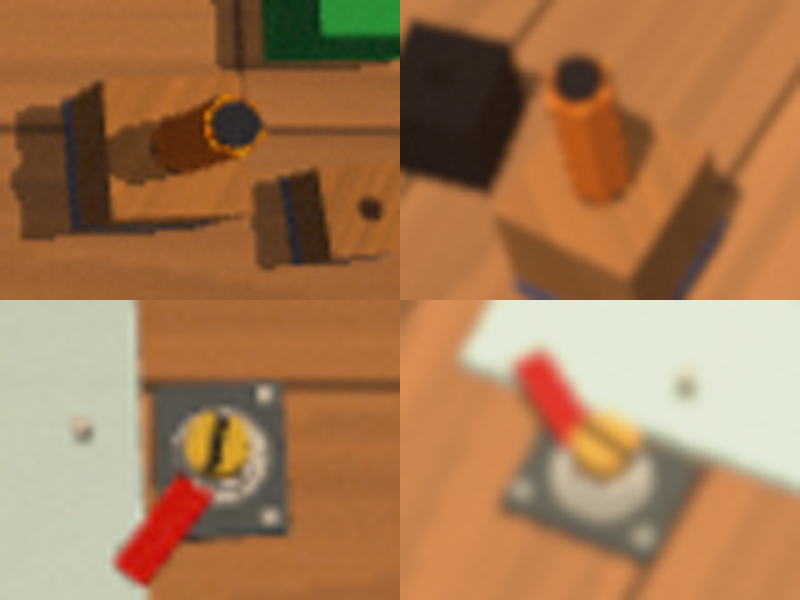

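The driver stands in the larger wooden block, which is bigger than the small wooden one to its lower right, so the holder is confirmed. The slot runs about from (225,415) to (210,470) in the lower-left crop. Next I'll work out positions and get a fine look at the handle's hexagon and the slot.

```bash
python3 - <<'E'
from h import *
import pickle
a,b=pickle.load(open('f0.pkl','rb'))
ct=(400+234.5/5-.5+.1,195+124.5/5-.5+.1); cs=(215+179.5/5-.4,255+78.5/5-.4)
P=tri(b,ct,a,cs);print('cap',P, plane(b,*ct,174),plane(a,*cs,174))
k=400/56
st=(270+217.5/k-.5,160+143.5/k-.5); ss=(342+206/k-.5,199+137/k-.5)
print('screw',tri(b,st,a,ss),plane(b,*st,32.5),plane(a,*ss,32.5))
T=lambda x,y,z:plane(b,270+(x+.5)/k-.5,160+(y-300+.5)/k-.5,z)
S=lambda x,y,z:plane(a,342+(x-400+.5)/k-.5,199+(y-300+.5)/k-.5,z)
ang=lambda p,q:np.degrees(np.arctan2(q[1]-p[1],q[0]-p[0]))
print('slot top',ang(T(208,472,32.5),T(226,414,32.5)),'slot scene',ang(S(582,425,32.5),S(630,460,32.5)))
t=T(132,573,16);print('tongue tip',t,S(531,360,16),'edges',ang(T(210,490,16),T(148,584,16)),ang(T(178,476,16),T(115,562,16)))
print('base corners',[T(x,y,6).round(1).tolist() for x,y in((153,382),(285,382),(287,530),(153,535))])
# hex from outline: 
from h import *
im=np.hstack([cv2.resize(b['color'][208:233,426:456,::-1],(390,325),interpolation=cv2.INTER_NEAREST),cv2.resize(a['color'][262:302,235:275,::-1],(400,400),interpolation=cv2.INTER_CUBIC)[:325]])
cv2.imwrite('pics/c2.png',im)
E
```

```text
cap [ 522.75449999 -275.49860761  174.70230915] [ 522.49992821 -276.01450477  174.        ] [ 522.81279109 -274.95970597  174.        ]
screw [644.29080204  62.00830189  35.87286504] [644.75612097  61.95708684  32.5       ] [643.69565189  64.65123813  32.5       ]
slot top -16.025736433051435 slot scene -14.701973535911417
tongue tip [598.51010893  93.91164194  16.        ] [599.33760947  94.88359304  16.        ] edges 147.917270228567 145.20259812494612
base corners [[674.6, 88.2, 6.0], [675.1, 37.8, 6.0], [617.3, 36.4, 6.0], [615.0, 87.1, 6.0]]
```

View pics/c2.png

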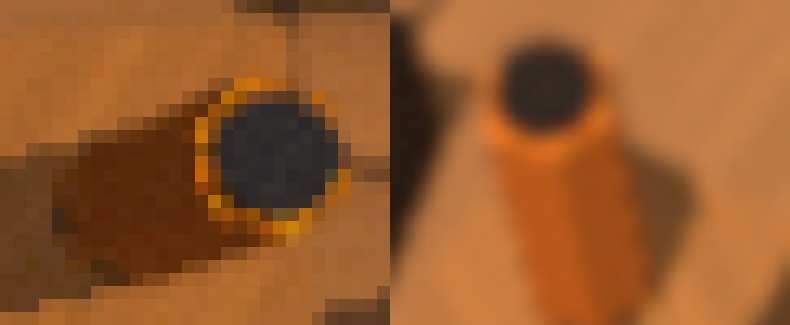

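The cap shows in the top view with a hex rim. The scene crop shows a facet boundary running down the handle from about (553,160) to (597,325). From those I'll get the facet angle with a row profile.

```bash
python3 - <<'E'
from h import *
import pickle
a,b=pickle.load(open('f0.pkl','rb'))
X,Y=522.65,-275.5
for z in(100,115,130,145,160):
    u,v=proj(a,(X,Y,z)); r=int(round(v)); 
    u=proj(a,(X,Y,z))[0]+(r-v)*(proj(a,(X,Y,z))-proj(a,(X,Y,z+10)))[0]/(proj(a,(X,Y,z))-proj(a,(X,Y,z+10)))[1]
    px=np.linalg.norm(proj(a,(X,Y,z))-proj(a,np.array((X,Y,z))+np.array((np.cos(.82),np.sin(.82),0))))
    print(r,'axis u %.2f px/mm %.3f'%(u,px),'from',int(u)-9,a['color'][r,int(u)-9:int(u)+10,0].tolist(), a['color'][r,int(u)-9:int(u)+10,2].tolist())
E
```

```text
288 axis u 254.67 px/mm 0.466 from 245 [203, 202, 193, 185, 183, 184, 184, 184, 179, 169, 161, 159, 158, 159, 155, 141, 123, 131, 160] [64, 63, 56, 44, 31, 26, 25, 27, 25, 25, 22, 23, 22, 24, 24, 25, 33, 41, 51]
284 axis u 253.67 px/mm 0.471 from 244 [204, 201, 196, 188, 186, 185, 185, 184, 182, 170, 162, 158, 158, 159, 158, 145, 123, 114, 112] [66, 62, 56, 41, 33, 26, 26, 24, 27, 22, 23, 23, 22, 24, 24, 26, 31, 37, 38]
281 axis u 252.92 px/mm 0.477 from 243 [191, 194, 191, 186, 184, 185, 185, 185, 184, 175, 163, 158, 158, 159, 155, 144, 124, 113, 111] [67, 65, 58, 46, 32, 26, 25, 25, 27, 25, 23, 22, 22, 23, 22, 24, 28, 34, 37]
277 axis u 251.92 px/mm 0.482 from 242 [187, 187, 185, 187, 193, 196, 200, 209, 213, 211, 194, 175, 165, 160, 156, 146, 131, 127, 138] [69, 68, 60, 46, 33, 30, 29, 31, 29, 30, 28, 25, 24, 23, 25, 25, 29, 41, 49]
274 axis u 251.17 px/mm 0.488 from 242 [167, 190, 211, 213, 180, 133, 98, 78, 76, 86, 104, 134, 172, 199, 195, 174, 170, 182, 188] [61, 64, 56, 43, 33, 33, 32, 33, 32, 32, 30, 32, 29, 31, 31, 40, 54, 65, 69]
```

The facet edge faces the scene camera, so the flats' normals lie at about -14, 46 and 106°. I'll grip with the jaws along -14°, and I'm moving over now.

```bash
python3 -m jog '[[[-4,-4,0],0,1],[[-4,-4,0],0,1],[[-4,-4,0],0,1],[[-4,-4,0],0,1],[[-4,-4,0],0,1],[[-4,-4,0],0,1],[[-4,-4,0],0,1],[[-4,-4,0],0,1],[[-4,-4,0],0,1],[[-4,-4,0],0,1]]' 10; cat >> h.py <<'E'
def to(x,y,z,jaw=None):
    s=telemetry.state(); R=cv2.Rodrigues(np.zeros(3))[0]
    from scipy.spatial.transform import Rotation as Ro
    R=Ro.from_euler('xyz',s['ee_rot'],degrees=True).as_matrix(); p=np.array(s['ee_pos'])
    jn=np.degrees(np.arctan2(R[1,1],R[0,1]))
    print('t',round(s['time_s'],2),'pos',p.round(1),'rot',np.round(s['ee_rot'],2),'jaw %.2f'%jn,'w %.2f'%s['gripper_width'],'F',np.round(s['force'],2),'T',np.round(s['torque'],3),'q',np.round(s['qpos'],0))
    if x is not None: print('move cm',(R.T@(np.array([x,y,z])-p)/10).round(2),'turn', None if jaw is None else round(-((jaw-jn+90)%180-90),2))
E
```

```text
time_s: 1.35
ee_pos: [440.2, -35.7, 230.4]
ee_rot: [-179.8, 0.0, 153.9]
force: [0.7, 1.0, 0.2]
gripper_width: 90.9
```

```bash
python3 -c "
from h import *; to(522.65,-275.5,232,-14)"
```

```text
t 1.35 pos [440.2 -35.7 230.4] rot [-1.7982e+02  4.0000e-02  1.5392e+02] jaw 63.92 w 90.89 F [0.71 0.96 0.17] T [-0.002 -0.069  0.081] q [ -6.   6. 106.  -0.  68. -70.]
move cm [-17.95 -17.91  -0.09] turn 77.92
```

```bash
python3 -m jog '[[[-3.6,-3.6,0],0,1],[[-3.6,-3.6,0],0,1],[[-3.6,-3.6,0],0,1],[[-3.6,-3.6,0],0,1],[[-3.4,-3.4,0],0,1],[[0,0,0],10,1],[[0,0,0],10,1],[[0,0,0],10,1],[[0,0,0],10,1],[[0,0,0],10,1]]'; python3 -m jog '[[[0,0,0],10,1],[[0,0,0],10,1],[[0,0,0],8,1],[[0,0,0],0,1]]'; python3 -c "
from h import *; to(522.65,-275.5,147,-14)"
```

```text
time_s: 2.6
ee_pos: [521.5, -287.0, 224.9]
ee_rot: [-179.5, -0.2, 101.8]
force: [-0.1, -0.4, -0.0]
gripper_width: 91.1
time_s: 3.1
ee_pos: [520.5, -286.4, 222.7]
ee_rot: [-179.3, -0.0, 72.9]
force: [0.1, -1.2, 0.4]
gripper_width: 91.7
t 3.1 pos [ 520.5 -286.4  222.7] rot [-1.7925e+02 -1.0000e-02  7.2910e+01] jaw -17.09 w 91.67 F [ 0.1  -1.15  0.45] T [-0.087  0.104  0.029] q [-30.  21.  87.  -0.  73. -13.]
move cm [ 1.11 -0.01  7.57] turn -3.09
```

```bash
python3 -m jog '[[[1.1,0,0.5],-3.1,1],[[0,0,1],0,1],[[0,0,0],0,1]]'; python3 -c "
from h import *; to(522.65,-275.5,147,-14)"
```

```text
time_s: 3.48
ee_pos: [523.0, -275.9, 206.1]
ee_rot: [-179.2, -0.1, 76.4]
force: [-0.6, 0.7, -0.7]
gripper_width: 91.4
t 3.48 pos [ 523.  -275.9  206.1] rot [-1.7915e+02 -6.0000e-02  7.6350e+01] jaw -13.65 w 91.40 F [-0.58  0.7  -0.66] T [-0.087  0.049 -0.054] q [-29.  21.  89.  -0.  70. -15.]
move cm [0.02 0.04 5.91] turn 0.35
```

```bash
python3 -m jog '[[[0,0,2.5],0,1],[[0,0,2.5],0,1],[[0,0,0.8],0,1],[[0,0,0],0,1]]'; python3 -m jog '[[[0,0,0],0,0.4],[[0,0,0],0,0.25],[[0,0,0],0,0.25],[[0,0,0],0,0.2],[[0,0,0],0,0.2],[[0,0,0],0,0.2]]' 10; python3 -c "
from h import *; to(522.65,-275.5,147,-14)"
```

```text
time_s: 3.98
ee_pos: [522.8, -277.3, 147.8]
ee_rot: [-179.3, 0.0, 76.3]
force: [-0.2, -0.4, 0.6]
gripper_width: 91.2
time_s: 4.72
ee_pos: [524.2, -278.2, 150.8]
ee_rot: [-179.6, 0.1, 76.4]
force: [0.2, 0.5, -0.3]
gripper_width: 33.8
t 4.72 pos [ 524.2 -278.2  150.8] rot [-1.796e+02  1.000e-01  7.635e+01] jaw -13.65 w 33.85 F [ 0.21  0.53 -0.29] T [-0.069  0.105 -0.046] q [-29.  24.  94.  -0.  63. -15.]
move cm [ 0.23 -0.21  0.38] turn 0.35
```

```bash
python3 -m jog '[[[0.25,-0.15,0.5],0,0.33],[[0,0,0.1],0,0.05],[[0,0,0.05],0,0.05],[[0,0,0.05],0,0.05],[[0,0,0.05],0,0.05],[[0,0,0.05],0,0.05]]' 10; python3 -c "
from h import *; to(522.65,-275.5,147,-14)"
```

```text
time_s: 5.48
ee_pos: [522.7, -274.9, 144.4]
ee_rot: [-179.6, 0.1, 76.4]
force: [-2.4, -0.2, 5.5]
gripper_width: 27.1
t 5.47 pos [ 522.7 -274.9  144.4] rot [-1.7959e+02  1.0000e-01  7.6350e+01] jaw -13.65 w 27.11 F [-2.4  -0.16  5.48] T [ 0.109  0.447 -0.029] q [-29.  24.  95.  -0.  62. -15.]
move cm [-0.06  0.01 -0.26] turn 0.35
```

```bash
python3 -m jog '[[[0,0,0],0,0],[[0,0,0],0,0],[[0,0,0],0,0],[[0,0,0],0,0]]' 40; python3 -c "
from h import *; to(522.65,-275.5,147,-14)"
```

```text
time_s: 5.98
ee_pos: [522.7, -274.9, 144.4]
ee_rot: [-179.6, 0.1, 76.4]
force: [-1.7, 0.2, 3.4]
gripper_width: 26.7
t 5.97 pos [ 522.7 -274.9  144.4] rot [-1.796e+02  1.000e-01  7.636e+01] jaw -13.64 w 26.72 F [-1.68  0.19  3.42] T [ 0.069  0.348 -0.008] q [-29.  24.  95.  -0.  62. -15.]
move cm [-0.06  0.   -0.26] turn 0.36
```

```bash
python3 -m jog '[[[0,0,-1],0,0],[[0,0,-2.5],0,0],[[0,0,-2.5],0,0],[[0,0,-2.5],0,0],[[0,0,-2],0,0],[[0,0,0],0,0]]'; python3 - <<'E'
from h import *
to(644.5,62.5,245,-14)
f=grab('scene')
s=telemetry.state();p=np.array(s['ee_pos'])
print(proj(f,p-[0,0,128.4]),proj(f,p-[0,0,60]))
u,v=proj(f,p-[0,0,115]).round().astype(int)
save(f,'lift.png',(u-35,v-30,u+45,v+30),10)
E
```

```text
time_s: 6.72
ee_pos: [524.2, -275.3, 251.5]
ee_rot: [-179.6, 0.1, 76.3]
force: [-0.5, -0.4, -1.0]
gripper_width: 26.5
t 6.72 pos [ 524.2 -275.3  251.5] rot [-1.7958e+02  1.0000e-01  7.6350e+01] jaw -13.65 w 26.55 F [-0.52 -0.41 -0.97] T [-0.111  0.077  0.008] q [-29.  19.  85.  -0.  76. -15.]
move cm [35.67  3.72  0.55] turn 0.35
[253.84818007 282.80779098] [249.7802002  266.42566062]
```

View pics/lift.png

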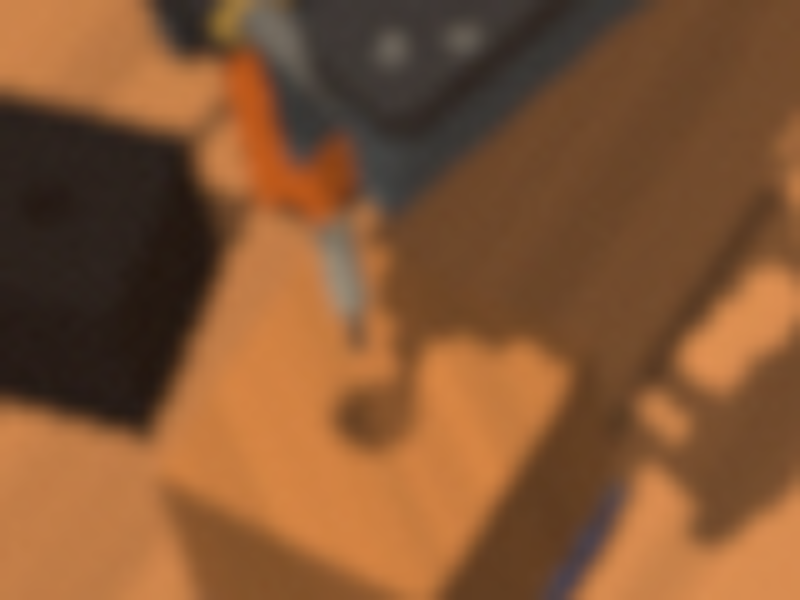

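The driver is gripped flat (26.5 mm) and clear of the block. Its blade tip at crop (357,330) appears edge-on to the scene camera, so the blade lies along 136° (jaw − 30°). The hole mouth is at crop (372,415).

```bash
python3 -m jog '[[[3,0.3,0],0,0],[[5.5,0.6,0],0,0],[[5.8,0.6,0],0,0],[[5.8,0.6,0],0,0],[[5.8,0.6,0],0,0],[[5.5,0.6,0],0,0],[[3,0.3,0],0,0],[[0,0,0],0,0]]'; python3 -m jog '[[[0,0,0],-9.5,0],[[0,0,0],-9.5,0],[[0,0,0],-9,0],[[0,0,0],0,0]]';  python3 -c "
from h import *; to(644.5,62.5,188,14.5)"
```

```text
time_s: 7.78
ee_pos: [640.1, 60.2, 235.5]
ee_rot: [-178.4, 0.3, 76.2]
force: [-1.1, -0.7, -1.7]
gripper_width: 26.3
time_s: 8.28
ee_pos: [637.3, 56.3, 230.5]
ee_rot: [-177.9, -0.5, 104.8]
force: [0.0, 1.3, -2.3]
gripper_width: 26.4
t 8.28 pos [637.3  56.3 230.5] rot [-177.92   -0.5   104.85] jaw 14.87 w 26.40 F [ 0.01  1.26 -2.28] T [-0.015 -0.035 -0.019] q [  4.  25.  79.   0.  78. -11.]
move cm [0.38 1.01 4.22] turn 0.37
```

```bash
cat >> h.py <<'E'
from scipy.spatial.transform import Rotation as Ro
Rg=Ro.from_euler('xyz',[-179.6,.1,76.36],degrees=True).as_matrix()
OFF=Rg.T@(np.array([522.7,-275.5,16.])-np.array([522.7,-274.9,144.4]))
AX=Rg.T@np.array([0,0,1.])
def tip(x=None,y=None,z=None,blade=None,off=OFF):
    s=telemetry.state(); R=Ro.from_euler('xyz',s['ee_rot'],degrees=True).as_matrix(); p=np.array(s['ee_pos']); t=p+R@off
    jn=np.degrees(np.arctan2(R[1,1],R[0,1])); a=R@AX
    print('t',round(s['time_s'],2),'tcp',p.round(1),'tip',t.round(1),'tilt %.2f'%np.degrees(np.arccos(a[2])),a[:2].round(3),'blade %.1f'%((jn-30)%180),'w %.1f'%s['gripper_width'],'F',np.round(s['force'],1),'T',np.round(s['torque'],2))
    if x is not None: print('move cm',(R.T@(np.array([x,y,z])-t)/10).round(2),'turn',round(-((blade-(jn-30)+90)%180-90),1))
    return t
E
python3 - <<'E'
from h import *
print(OFF)
tip(644.5,62.7,60,164.5)
E
```

```text
[ -0.35897691   1.03788848 128.39670527]
t 8.28 tcp [637.3  56.3 230.5] tip [633.6  56.1 102.2] tilt 1.78 [ 0.031 -0.003] blade 164.9 w 26.4 F [ 0.   1.3 -2.3] T [-0.02 -0.04 -0.02]
move cm [0.32 1.38 4.17] turn 0.4
```

```bash
python3 -m jog '[[[0.2,0.7,1.2],0,0],[[0.2,0.7,1.5],0,0],[[0.05,0.1,1.5],0,0],[[0,0,0],0,0]]'; python3 - <<'E'
from h import *
t=tip(644.5,62.7,45,164.5)
a=grab('scene');b=grab('top')
def c(f,q):
    u,v=proj(f,q).round().astype(int); x0,y0=u-28,v-21; print((x0,y0),'tip',proj(f,t).round(1),'screw',proj(f,[644.5,62.7,32.5]).round(1))
    return cv2.resize(f['color'][y0:y0+42,x0:x0+56,::-1],(400,300),interpolation=cv2.INTER_CUBIC)
cv2.imwrite('pics/d1.png',np.hstack([c(a,[644,62,40]),c(b,[644,62,40])]))
E
```

```text
time_s: 8.78
ee_pos: [648.7, 63.8, 182.6]
ee_rot: [-177.7, -0.5, 104.5]
force: [-0.9, -0.6, -1.4]
gripper_width: 26.4
t 8.78 tcp [648.7  63.8 182.6] tip [644.4  63.5  54.3] tilt 2.02 [ 0.035 -0.002] blade 164.5 w 26.4 F [-0.9 -0.6 -1.4] T [-0.13  0.03  0.02]
move cm [-0.09  0.02  0.92] turn 0.0
(np.int64(342), np.int64(196)) tip [371.  213.1] screw [370.3 218.3]
(np.int64(272), np.int64(158)) tip [298.9 177.8] screw [299.7 179.7]
```

View pics/d1.png

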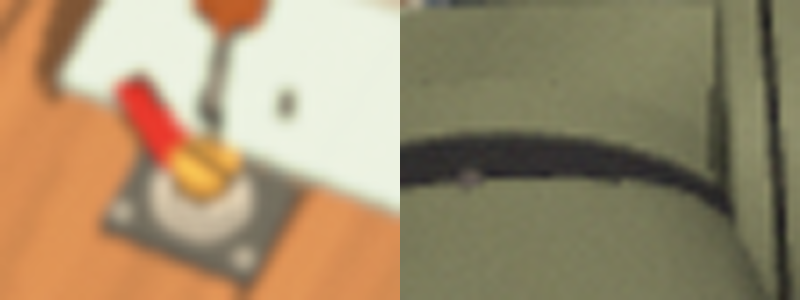

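The scene crop shows the tip at about (370.7,212.4) px, against (371,213.1) predicted. The screw head is at (370.4,218.7) against (370.3,218.3) predicted, so they agree within about 1 px. The top view is blocked by the arm. I'll descend to feel for the slot.

```bash
python3 -m jog '[[[-0.05,0,0.8],0,0],[[0,0,0.7],0,0],[[0,0,0],0,0]]'; python3 -c "
from h import *
tip(644.5,62.7,33,164.5)"
```

```text
time_s: 9.25
ee_pos: [649.6, 63.2, 169.8]
ee_rot: [-178.0, -0.5, 104.5]
force: [0.5, 0.5, -2.0]
gripper_width: 26.2
t 9.25 tcp [649.6  63.2 169.8] tip [646.1  63.   41.4] tilt 1.69 [ 0.029 -0.002] blade 164.5 w 26.2 F [ 0.5  0.5 -2. ] T [-0.07  0.01 -0.02]
move cm [ 0.   -0.13  0.85] turn 0.0
```

```bash
python3 -m jog '[[[0,-0.15,0.6],0,0],[[0,-0.05,0.2],0,0],[[0,0,0.1],0,0]]'; python3 -c "
from h import *
tip(644.5,62.7,30,164.5)"; python3 -m jog '[[[0,0,0.1],0,0],[[0,0,0.1],0,0]]';python3 -c "
from h import *
tip(644.5,62.7,30,164.5)"
```

```text
time_s: 9.62
ee_pos: [647.4, 62.7, 160.8]
ee_rot: [-178.1, -0.4, 104.5]
force: [-0.6, 0.3, 0.5]
gripper_width: 26.6
t 9.62 tcp [647.4  62.7 160.8] tip [644.   62.5  32.4] tilt 1.64 [ 0.028 -0.003] blade 164.5 w 26.6 F [-0.6  0.3  0.5] T [-0.04  0.01 -0.01]
move cm [0.01 0.06 0.24] turn 0.0
time_s: 9.88
ee_pos: [647.5, 62.6, 159.7]
ee_rot: [-178.1, -0.4, 104.5]
force: [-0.9, -0.1, 1.1]
gripper_width: 26.3
t 9.88 tcp [647.5  62.6 159.7] tip [644.2  62.4  31.3] tilt 1.58 [ 0.027 -0.002] blade 164.5 w 26.3 F [-0.9 -0.1  1.1] T [-0.09  0.25 -0.03]
move cm [0.02 0.04 0.13] turn 0.0
```

```bash
for i in 1; do python3 -m jog '[[[0,0,0.1],0,0],[[0,0,0.1],0,0]]'; done; python3 -c "
from h import *
tip(644.5,62.7,30,164.5)"; python3 -m jog '[[[0.05,0,0.05],0,0],[[0.05,0,0.03],0,0],[[0,0,0.03],0,0]]';python3 -c "
from h import *
tip(644.5,62.7,30,164.5)"
```

```text
time_s: 10.12
ee_pos: [647.5, 62.6, 158.5]
ee_rot: [-178.2, -0.4, 104.5]
force: [-1.2, -0.1, 3.0]
gripper_width: 26.1
t 10.12 tcp [647.5  62.6 158.5] tip [644.3  62.4  30.2] tilt 1.54 [ 0.027 -0.002] blade 164.5 w 26.1 F [-1.2 -0.1  3. ] T [-0.17  0.34  0.  ]
move cm [0.02 0.02 0.01] turn 0.0
time_s: 10.5
ee_pos: [647.4, 63.1, 158.1]
ee_rot: [-178.2, -0.3, 104.5]
force: [-0.9, 0.8, 3.2]
gripper_width: 26.4
t 10.5 tcp [647.4  63.1 158.1] tip [644.3  62.7  29.7] tilt 1.48 [ 0.026 -0.001] blade 164.5 w 26.4 F [-0.9  0.8  3.2] T [-0.3   0.36  0.01]
move cm [-0.01  0.02 -0.03] turn 0.0
```

```bash
python3 -m jog '[[[0.07,0,0.02],0,0],[[0.07,0,0.02],0,0],[[0.05,0,0.02],0,0]]';python3 -c "
from h import *
tip(644.5,62.7,30,164.5)";  python3 -m jog '[[[0.05,0,0.02],5,0],[[0,0,0.02],5,0]]';python3 -c "
from h import *
tip(644.5,62.7,30,164.5)"; python3 -m jog '[[[0,0,0.02],-8,0],[[0,0,0.02],-8,0]]';python3 -c "
from h import *
tip(644.5,62.7,30,164.5)"
```

```text
time_s: 10.88
ee_pos: [647.1, 64.0, 157.7]
ee_rot: [-178.2, -0.2, 104.5]
force: [-1.3, -1.7, 3.8]
gripper_width: 26.9
t 10.88 tcp [647.1  64.  157.7] tip [644.1  63.4  29.3] tilt 1.44 [0.025 0.001] blade 164.5 w 26.9 F [-1.3 -1.7  3.8] T [-0.68  0.27 -0.04]
move cm [-0.07  0.02 -0.07] turn 0.0
time_s: 11.12
ee_pos: [647.5, 64.5, 157.5]
ee_rot: [-178.3, 0.1, 94.2]
force: [-0.2, -1.1, 4.9]
gripper_width: 26.7
t 11.12 tcp [647.5  64.5 157.5] tip [644.8  63.6  29.1] tilt 1.32 [0.023 0.002] blade 154.2 w 26.7 F [-0.2 -1.1  4.9] T [-0.46  0.16  0.06]
move cm [-0.09 -0.04 -0.09] turn -10.3
time_s: 11.38
ee_pos: [647.2, 64.5, 156.7]
ee_rot: [-178.3, -0.4, 110.7]
force: [-0.9, -1.2, 0.3]
gripper_width: 26.7
t 11.38 tcp [647.2  64.5 156.7] tip [644.4  64.   28.3] tilt 1.42 [0.025 0.   ] blade 170.7 w 26.7 F [-0.9 -1.2  0.3] T [-0.36  0.16  0.08]
move cm [-0.12 -0.04 -0.17] turn 6.2
```

The force dropped from 4.9 to 0.3 N while z sank to 28.3 mm (−4.2 mm), so the blade is in the slot. I'll hold there, then turn clockwise while watching the torque.

```bash
python3 -m jog '[[[0,0,0.04],0,0],[[0,0,0.02],0,0],[[0,0,0.02],0,0]]';python3 -c "
from h import *
tip(644.4,64,28,164.5)"; python3 -m jog '[[[0,0,0.02],4,0],[[0,0,0.02],4,0],[[0,0,0.02],4,0]]';python3 -c "
from h import *
tip(644.4,64,28,113)"
```

```text
time_s: 11.75
ee_pos: [647.3, 64.6, 155.2]
ee_rot: [-178.3, -0.4, 110.4]
force: [-1.0, -1.5, 2.8]
gripper_width: 26.2
t 11.75 tcp [647.3  64.6 155.2] tip [644.4  64.1  26.9] tilt 1.43 [0.025 0.   ] blade 170.4 w 26.2 F [-1.  -1.5  2.8] T [-0.45  0.16  0.03]
move cm [-0.01 -0.01 -0.11] turn 5.9
time_s: 12.12
ee_pos: [647.5, 64.9, 155.1]
ee_rot: [-178.3, -0.0, 97.9]
force: [-0.3, -1.6, 3.3]
gripper_width: 26.3
t 12.12 tcp [647.5  64.9 155.1] tip [644.7  64.3  26.7] tilt 1.34 [0.023 0.001] blade 157.9 w 26.3 F [-0.3 -1.6  3.3] T [-0.49  0.18  0.11]
move cm [-0.02 -0.04 -0.13] turn 44.9
```

```bash
python3 -m jog '[[[-0.03,0,0.02],5,0],[[-0.03,-0.02,0.02],5,0],[[-0.02,0,0.02],5,0]]';python3 -c "
from h import *
tip(644.4,63.7,27,113)"; python3 -m jog '[[[-0.02,0,0.01],5,0],[[-0.02,-0.02,0.01],5,0],[[0,0,0.01],4,0]]';python3 -c "
from h import *
tip(644.4,63.7,27,113)"
```

```text
time_s: 12.5
ee_pos: [647.7, 64.8, 155.1]
ee_rot: [-178.4, 0.4, 82.2]
force: [-1.4, -1.0, 2.9]
gripper_width: 26.7
t 12.5 tcp [647.7  64.8 155.1] tip [645.1  64.   26.7] tilt 1.23 [0.021 0.002] blade 142.2 w 26.7 F [-1.4 -1.   2.9] T [-0.38  0.21  0.02]
move cm [-0.03 -0.06 -0.02] turn 29.2
time_s: 12.88
ee_pos: [648.0, 64.8, 155.4]
ee_rot: [-178.6, 0.7, 67.6]
force: [-1.2, -0.8, 2.5]
gripper_width: 26.4
t 12.88 tcp [648.   64.8 155.4] tip [645.3  63.8  27. ] tilt 1.15 [0.02  0.003] blade 127.6 w 26.4 F [-1.2 -0.8  2.5] T [-0.52  0.14  0.11]
move cm [-0.05 -0.08  0.  ] turn 14.6
```

```bash
cat >> h.py <<'E'
def tongue(n='scene',c=(644.7,63.5)):
    f=grab(n);h=cv2.cvtColor(f['color'],cv2.COLOR_RGB2HSV)
    m=cv2.inRange(h,(0,170,110),(5,255,255))|cv2.inRange(h,(174,170,110),(180,255,255))
    u,v=proj(f,[*c,16]);k=np.zeros_like(m);cv2.circle(k,(int(u),int(v)),35,255,-1);m&=k
    P=np.array([plane(f,x,y,16)[:2] for y,x in np.argwhere(m)])
    if len(P)<5: print('no red',len(P));return
    d=P-np.array(c);r=np.hypot(*d.T); mu=P.mean(0);w=np.linalg.svd(P-mu)[2][0]
    print('n',len(P),'mean dir %.1f'%np.degrees(np.arctan2(*(mu-c)[::-1])),'pca %.1f'%(np.degrees(np.arctan2(w[1],w[0]))%180),'maxr %.1f'%r.max())
E
python3 - <<'E'
from h import *
import h,pickle
tongue()
a,b=pickle.load(open('f0.pkl','rb'))
h.grab=lambda n:a if n=='scene' else b
tongue();tongue('top')
E
```

```text
no red 0
n 41 mean dir 148.9 pca 141.6 maxr 53.3
n 85 mean dir 147.3 pca 147.1 maxr 55.8
```

```bash
python3 - <<'E'
from h import *
f=grab('scene');save(f,'e1.png',(330,180,410,240),10)
E
```

```text
(no output)
```

View pics/e1.png

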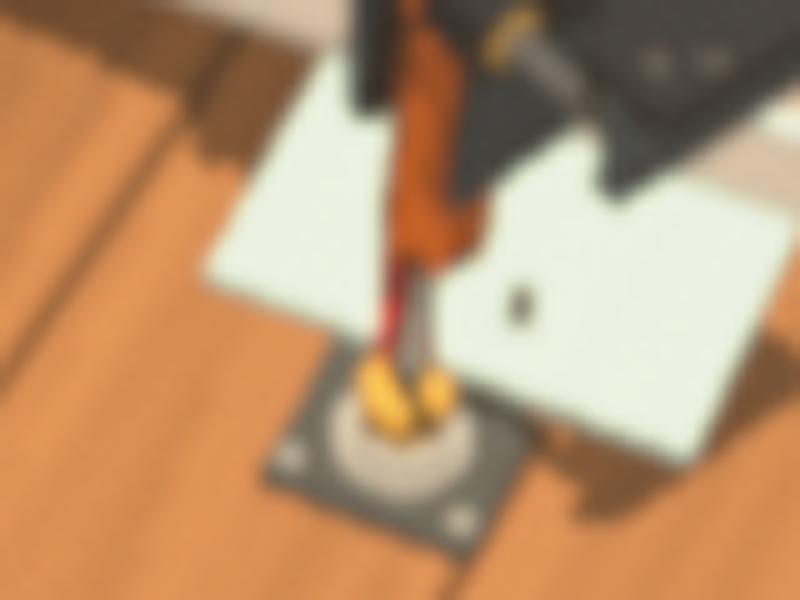

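The picture shows the blade sitting in the turned slot, at crop (410,400). The red tongue is partly hidden behind the shaft at (390,320), still short of the stop pin at (520,305). I'll continue gently.

```bash
python3 -m jog '[[[-0.02,-0.02,0],4,0],[[-0.02,-0.02,0.01],4,0],[[0,0,0.01],2,0]]';python3 -c "
from h import *
tip(644.6,63.7,27,113)"; python3 -m jog '[[[0,-0.02,0.01],2,0],[[0,-0.02,0.01],2,0]]';python3 -c "
from h import *
tip(644.6,63.7,27,108);tongue()"
```

```text
time_s: 13.35
ee_pos: [648.0, 64.7, 155.5]
ee_rot: [-178.8, 0.8, 57.6]
force: [-0.9, -1.6, 2.5]
gripper_width: 26.7
t 13.35 tcp [648.   64.7 155.5] tip [645.5  63.6  27.1] tilt 1.08 [0.018 0.004] blade 117.6 w 26.7 F [-0.9 -1.6  2.5] T [-0.42  0.2   0.07]
move cm [-0.04 -0.08  0.01] turn 4.6
time_s: 13.6
ee_pos: [648.0, 64.7, 155.3]
ee_rot: [-178.9, 0.9, 53.5]
force: [0.4, -1.2, 2.2]
gripper_width: 26.3
t 13.6 tcp [648.   64.7 155.3] tip [645.5  63.6  27. ] tilt 1.06 [0.018 0.005] blade 113.5 w 26.3 F [ 0.4 -1.2  2.2] T [-0.61  0.1   0.06]
move cm [-0.04 -0.07 -0.  ] turn 5.5
no red 4
```

```bash
python3 -m jog '[[[0,-0.02,0.01],2,0],[[0,-0.02,0.01],2,0],[[0,0,0.01],1,0]]';python3 -c "
from h import *
tip(644.6,63.7,27,103)"; python3 -m jog '[[[0,0,0.01],1.5,0],[[0,0,0.01],1.5,0]]';python3 -c "
from h import *
tip(644.6,63.7,27,103);tongue()
f=grab('scene');save(f,'e2.png',(330,180,410,240),10)"
```

```text
time_s: 14.02
ee_pos: [648.0, 64.7, 155.3]
ee_rot: [-179.1, 1.0, 48.2]
force: [1.0, -1.4, 2.5]
gripper_width: 26.4
t 14.03 tcp [648.   64.7 155.3] tip [645.6  63.5  26.9] tilt 1.03 [0.017 0.006] blade 108.2 w 26.4 F [ 1.  -1.4  2.5] T [-0.58  0.07  0.06]
move cm [-0.05 -0.09 -0.01] turn 5.2
time_s: 14.28
ee_pos: [648.1, 64.7, 155.2]
ee_rot: [-179.2, 1.0, 45.0]
force: [0.1, -1.9, 3.0]
gripper_width: 26.9
t 14.28 tcp [648.1  64.7 155.2] tip [645.6  63.4  26.8] tilt 1.04 [0.017 0.006] blade 105.0 w 26.9 F [ 0.1 -1.9  3. ] T [-0.6   0.07  0.1 ]
move cm [-0.05 -0.09 -0.02] turn 2.0
n 18 mean dir 94.1 pca 95.7 maxr 50.6
```

View pics/e2.png

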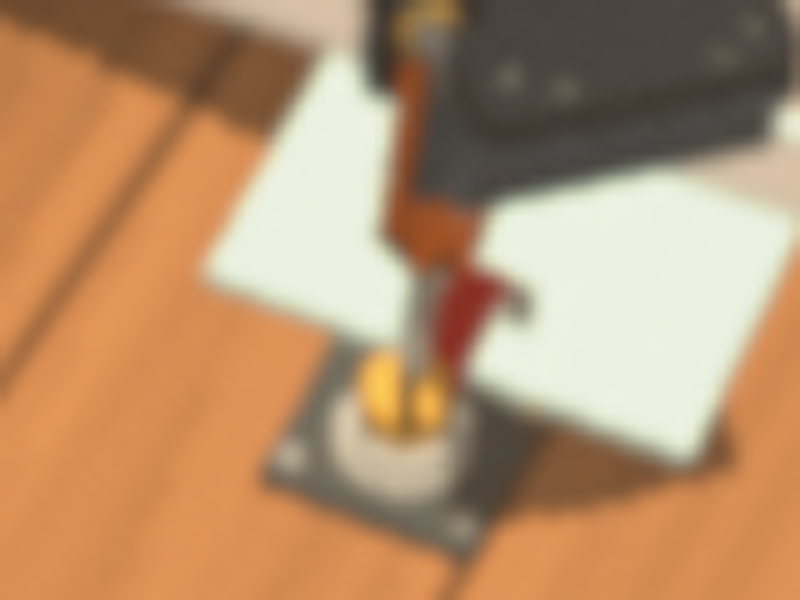

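The tongue (480,310) is now next to the pin (520,305), at a direction of about 94–96°. I'll make a few more gentle degrees until it stops.

```bash
python3 -m jog '[[[0,0,0.01],1.2,0],[[0,0,0.01],1.2,0]]';python3 -c "
from h import *
tip(644.6,63.7,27,103);tongue()"; python3 -m jog '[[[0,0,0.01],1.2,0],[[0,0,0.01],0,0]]'; python3 -c "
from h import *
tip(644.6,63.7,27,103);tongue()"
```

```text
time_s: 14.62
ee_pos: [648.1, 64.7, 155.0]
ee_rot: [-179.2, 1.1, 42.6]
force: [1.3, -1.3, 3.1]
gripper_width: 26.6
t 14.62 tcp [648.1  64.7 155. ] tip [645.6  63.3  26.6] tilt 1.05 [0.017 0.006] blade 102.6 w 26.6 F [ 1.3 -1.3  3.1] T [-0.6   0.08  0.12]
move cm [-0.05 -0.09 -0.04] turn -0.4
n 16 mean dir 94.3 pca 99.4 maxr 50.6
time_s: 14.92
ee_pos: [648.0, 64.7, 154.8]
ee_rot: [-179.2, 1.1, 41.3]
force: [1.0, -1.2, 4.0]
gripper_width: 26.6
t 14.93 tcp [648.   64.7 154.8] tip [645.5  63.4  26.5] tilt 1.06 [0.017 0.006] blade 101.2 w 26.6 F [ 1.  -1.2  4. ] T [-0.52  0.12  0.15]
move cm [-0.05 -0.08 -0.05] turn -1.8
n 16 mean dir 94.3 pca 99.4 maxr 50.6
```

The tongue stopped moving while the torque rose 0.06 → 0.15 N m, so it's on its stop. I'll ease back to the middle of the slot play and lift straight out.

```bash
python3 -m jog '[[[0,0,0],-4,0],[[0,0,0],-4,0],[[0,0,-0.5],0,0],[[0,0,-1.5],0,0],[[0,0,-3],0,0],[[0,0,-4],0,0],[[0,0,0],0,0]]'; python3 -c "
from h import *
tip(522.7,-275.5,120,136.3);tongue()
f=grab('scene');save(f,'e3.png',(330,180,410,240),10)"
```

```text
time_s: 15.85
ee_pos: [649.0, 67.3, 247.1]
ee_rot: [-178.6, 0.9, 49.2]
force: [0.1, 0.2, -2.2]
gripper_width: 26.4
t 15.85 tcp [649.   67.3 247.1] tip [645.9  66.8 118.8] tilt 1.26 [0.022 0.   ] blade 109.2 w 26.4 F [ 0.1  0.2 -2.2] T [-0.03  0.13  0.06]
move cm [-33.95  13.05   0.12] turn -27.1
n 20 mean dir 93.0 pca 97.5 maxr 50.6
```

View pics/e3.png

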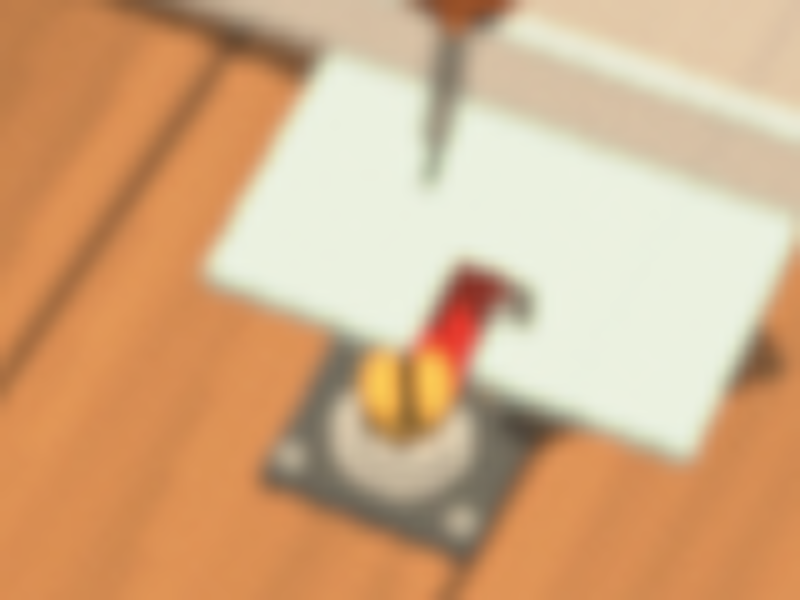

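The tongue (460,310) lies against the pin (515,300) and stayed there. The driver is clear, with its tip at crop (430,178). Now I'll go back to the block.

```bash
python3 -m jog '[[[-2.5,0.95,-0.5],0,0],[[-4.8,1.85,-0.3],0,0],[[-5.2,2,-0.3],0,0],[[-5.2,2,-0.3],0,0],[[-5.2,2,-0.2],0,0],[[-5.2,2,-0.2],0,0],[[-3,1.2,0],0,0],[[0,0,0],0,0]]'; python3 -m jog '[[[0,0,0],-9,0],[[0,0,0],-9,0],[[0,0,0],-9,0],[[0,0,0],0,0]]';  python3 - <<'E'
from h import *
import pickle
a,b=pickle.load(open('f0.pkl','rb'))
u,v=proj(a,[524.2,-275.3,251.5-115]).round()
print('hole',plane(a,u-35+37.2-.05,v-30+41.5-.05,85), 'tip@lock pred',proj(a,[645.9,66.8,118.8]),'seen 372.5,197.3')
t=tip(522.7,-275.5,100,136.3)
f=grab('scene');u,v=proj(f,t).round().astype(int);print((u-40,v-25),proj(f,t),proj(f,[522.7,-275.5,85]))
save(f,'r1.png',(u-40,v-25,u+40,v+35),10)
E
```

```text
time_s: 16.95
ee_pos: [521.3, -261.5, 256.0]
ee_rot: [-177.3, 2.0, 49.0]
force: [-0.9, -0.2, -1.3]
gripper_width: 26.4
time_s: 17.45
ee_pos: [518.1, -259.5, 252.8]
ee_rot: [-176.2, 0.3, 76.6]
force: [-0.1, 0.9, -1.1]
gripper_width: 26.3
hole [ 522.87795598 -276.80970748   85.        ] tip@lock pred [373.94359637 196.60146449] seen 372.5,197.3
t 17.45 tcp [ 518.1 -259.5  252.8] tip [ 510.6 -258.9  124.6] tilt 3.39 [ 0.058 -0.01 ] blade 136.6 w 26.3 F [-0.1  0.9 -1.1] T [-0.08  0.   -0.  ]
move cm [-1.33  1.72  2.36] turn 0.3
(np.int64(213), np.int64(249)) [252.99538471 273.7917326 ] [255.419392   290.94584755]
```

View pics/r1.png

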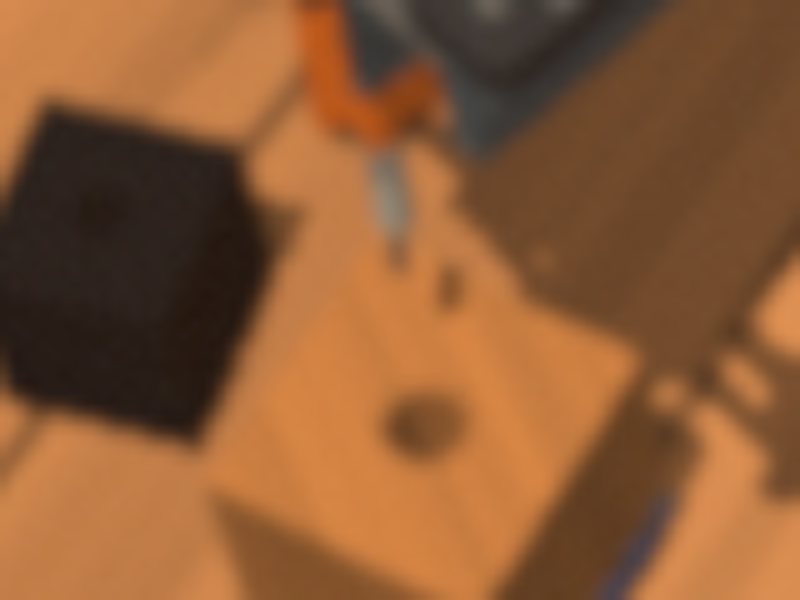

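The tip is at about (252.7,275.0) px against (253.0,273.8) predicted. The hole is at (255.5,291.4), giving (522.9,−276.8). I'll approach above the hole.

```bash
python3 -m jog '[[[-0.7,0.85,0.6],0,0],[[-0.7,0.85,0.6],0,0],[[0,0,0.6],0,0],[[0,0,0.4],0,0],[[0,0,0.2],0,0]]'; python3 -c "
from h import *
tip(522.8,-276.2,92,136.3)"
```

```text
time_s: 18.12
ee_pos: [530.5, -277.7, 224.9]
ee_rot: [-176.1, 0.3, 76.4]
force: [-0.4, 0.3, -1.0]
gripper_width: 26.6
t 18.12 tcp [ 530.5 -277.7  224.9] tip [ 522.8 -276.9   96.7] tilt 3.50 [ 0.06  -0.011] blade 136.4 w 26.6 F [-0.4  0.3 -1. ] T [-0.1   0.04  0.08]
move cm [0.07 0.02 0.47] turn 0.1
```

```bash
python3 -m jog '[[[0.06,0.02,0.35],0,0],[[0,0,0.15],0,0]]'; python3 - <<'E'
from h import *
t=tip(522.8,-276.2,92,136.3)
f=grab('scene');u,v=255,290;print(proj(f,t))
save(f,'r2.png',(u-40,v-30,u+40,v+30),10)
E
```

```text
time_s: 18.38
ee_pos: [530.4, -276.9, 219.7]
ee_rot: [-176.1, 0.3, 76.4]
force: [0.6, 0.8, -2.0]
gripper_width: 26.3
t 18.38 tcp [ 530.4 -276.9  219.7] tip [ 522.7 -276.1   91.6] tilt 3.49 [ 0.06  -0.011] blade 136.4 w 26.3 F [ 0.6  0.8 -2. ] T [-0.09  0.02  0.01]
move cm [-0.01  0.01 -0.04] turn 0.1
[254.9215498  289.73820551]
```

View pics/r2.png

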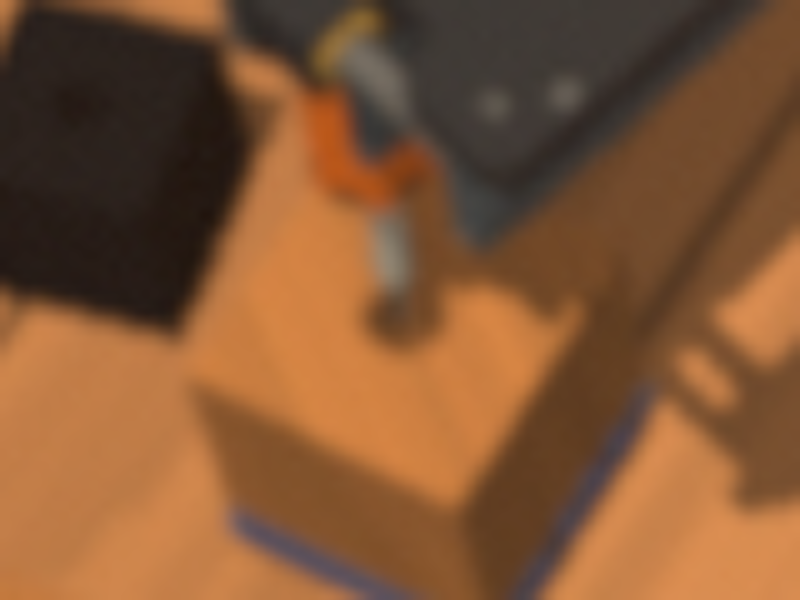

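The tip (398,305) is over the hole (403,313). I'll insert it gradually and watch the forces.

```bash
python3 -m jog '[[[0,0.02,0.6],0,0],[[0,0.02,0.8],0,0],[[0,0.02,0.8],0,0],[[0,0.02,0.8],0,0]]'; python3 -c "
from h import *
tip(521.3,-276.2,30,136.3)"
```

```text
time_s: 18.92
ee_pos: [529.2, -276.8, 188.3]
ee_rot: [-176.2, 0.3, 76.4]
force: [-0.6, 0.5, -0.8]
gripper_width: 26.6
t 18.93 tcp [ 529.2 -276.8  188.3] tip [ 521.7 -276.    60.2] tilt 3.43 [ 0.059 -0.01 ] blade 136.4 w 26.6 F [-0.6  0.5 -0.8] T [-0.08 -0.05  0.03]
move cm [-0.01  0.17  3.01] turn 0.1
```

```bash
python3 -m jog '[[[0,0.04,0.8],0,0],[[0,0.04,0.8],0,0],[[0,0.04,0.8],0,0],[[0,0.02,0.6],0,0]]'; python3 -c "
from h import *
tip(521,-276.2,17,136.3)"
```

```text
time_s: 19.42
ee_pos: [528.3, -276.7, 155.6]
ee_rot: [-176.1, 0.3, 76.4]
force: [0.0, 0.3, -1.9]
gripper_width: 26.3
t 19.43 tcp [ 528.3 -276.7  155.6] tip [ 520.7 -275.9   27.4] tilt 3.48 [ 0.06  -0.011] blade 136.4 w 26.3 F [ 0.   0.3 -1.9] T [-0.05 -0.02  0.02]
move cm [-0.02  0.11  1.04] turn 0.1
```

```bash
python3 -m jog '[[[0,0.05,0.5],0,0],[[0,0.03,0.3],0,0],[[0,0.02,0.15],0,0]]'; python3 -c "
from h import *
tip(521,-276.2,17,136.3)"; python3 -m jog '[[[0,0.01,0.1],0,0],[[0,0,0.1],0,0]]'; python3 -c "
from h import *
tip(521,-276.2,17,136.3)"
```

```text
time_s: 19.8
ee_pos: [528.7, -276.8, 145.1]
ee_rot: [-176.1, 0.3, 76.4]
force: [0.5, -0.1, -0.8]
gripper_width: 26.4
t 19.8 tcp [ 528.7 -276.8  145.1] tip [ 521. -276.   17.] tilt 3.50 [ 0.06  -0.011] blade 136.4 w 26.4 F [ 0.5 -0.1 -0.8] T [-0.09  0.02  0.03]
move cm [-0.02  0.   -0.  ] turn 0.1
time_s: 20.05
ee_pos: [528.7, -276.9, 145.0]
ee_rot: [-176.2, 0.3, 76.4]
force: [-1.2, 1.5, 5.5]
gripper_width: 26.6
t 20.05 tcp [ 528.7 -276.9  145. ] tip [ 521.1 -276.2   16.8] tilt 3.44 [ 0.059 -0.01 ] blade 136.4 w 26.6 F [-1.2  1.5  5.5] T [0.15 0.48 0.04]
move cm [-0.   -0.01 -0.02] turn 0.1
```

The shoulder is on the block (5.5 N). I'll release gently.

```bash
python3 -m jog '[[[0,0,-0.03],0,0.2],[[0,0,0],0,0.3],[[0,0,0],0,0.33],[[0,0,0],0,0.36],[[0,0,0],0,0.4],[[0,0,0],0,0.5],[[0,0,0],0,0.7],[[0,0,0],0,0.8]]' 4; python3 -c "
from h import *
tip(523,-276.2,17,136.3)"
```

```text
time_s: 21.05
ee_pos: [529.4, -277.2, 144.9]
ee_rot: [-176.3, 0.3, 76.4]
force: [-0.1, -0.1, -0.4]
gripper_width: 62.5
t 21.05 tcp [ 529.4 -277.2  144.9] tip [ 521.9 -276.5   16.7] tilt 3.35 [ 0.058 -0.01 ] blade 136.4 w 62.5 F [-0.1 -0.1 -0.4] T [-0.03  0.08  0.05]
move cm [ 0.06  0.09 -0.04] turn 0.1
```

```bash
python3 -m jog '[[[0,0,0],0,1],[[0,0,-1.5],0,1],[[0,0,-3],0,1],[[0,0,-4],0,1],[[0,0,-4],0,1],[[0,4,-1],0,1],[[0,-5,0],0,1],[[0,-5,0],0,1],[[-3,-5,0],0,1],[[-4,-3,0],0,1]]'; python3 -m jog '[[[-4,0,0],0,1],[[-4,0,0],0,1],[[0,0,0],0,1]]'; python3 - <<'E'
from h import *
tip()
a=grab('scene');b=grab('top')
def c(f,box): x0,y0,x1,y1=box; return cv2.resize(f['color'][y0:y1,x0:x1,::-1],(400,300),interpolation=cv2.INTER_CUBIC)
cv2.imwrite('pics/fin.png',np.vstack([np.hstack([c(b,(400,195,480,255)),c(a,(215,255,295,315))]),np.hstack([c(b,(270,160,326,202)),c(a,(342,199,398,241))])]))
tongue();tongue('top')
E
```

```text
time_s: 22.3
ee_pos: [388.6, -314.6, 297.1]
ee_rot: [-176.5, 0.4, 76.7]
force: [0.3, -0.5, 0.5]
gripper_width: 91.3
time_s: 22.68
ee_pos: [366.9, -395.9, 302.8]
ee_rot: [-176.8, 0.6, 76.5]
force: [0.4, -0.1, 0.1]
gripper_width: 91.4
t 22.68 tcp [ 366.9 -395.9  302.8] tip [ 360.6 -396.2  174.5] tilt 2.84 [ 0.05  -0.002] blade 136.5 w 91.4 F [ 0.4 -0.1  0.1] T [-0.04  0.12 -0.01]
n 27 mean dir 93.0 pca 95.6 maxr 51.7
n 80 mean dir 94.3 pca 93.4 maxr 53.5
```

View pics/fin.png

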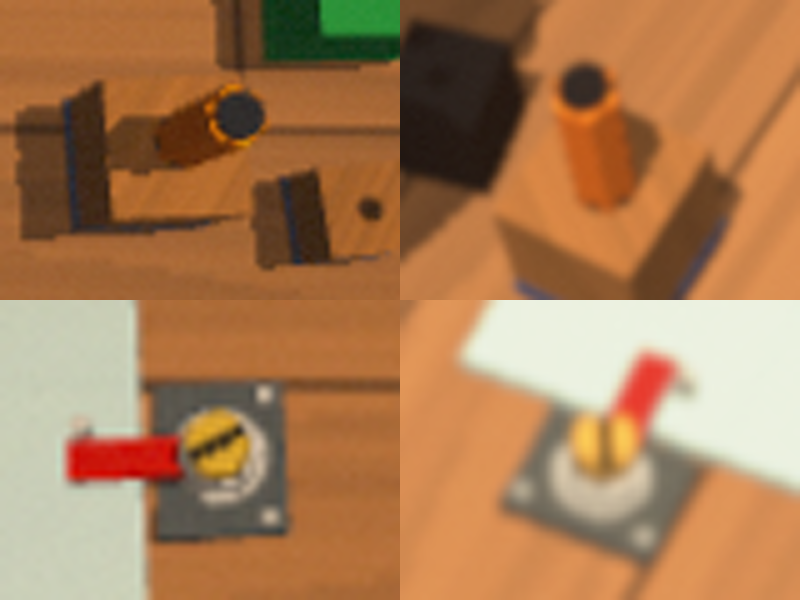

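The final crops show the tongue at the pin in the top and scene views (93.4° now, 147.1° at the start), and the driver standing in its block. I'll do one numeric check of the driver before handing in.

```bash
python3 - <<'E'
from h import *
a=grab('scene');b=grab('top');c=[]
for f,(u,v) in((b,(447.5,218)),(a,(251.5,271.8))):
    m=(f['color'].max(2)<75).astype(np.uint8);k=np.zeros_like(m);cv2.circle(k,(int(u),int(v)),8,1,-1);m&=k
    N,_,s,ce=cv2.connectedComponentsWithStats(m);i=1+np.argmax(s[1:,4]);c.append(ce[i]);print(ce[i],s[i,4])
print('cap',tri(b,c[0],a,c[1]))
# handle lower end in scene: lowest saturated orange
h=cv2.cvtColor(a['color'],cv2.COLOR_RGB2HSV);m=cv2.inRange(h,(5,205,130),(16,255,255));N,_,s,ce=cv2.connectedComponentsWithStats(m)
i=[j for j in range(1,N) if 240<ce[j][0]<265 and 270<ce[j][1]<300];print([(s[j].tolist(),ce[j].round(1).tolist()) for j in i])
E
```

```text
[447.34920635 217.85714286] 63
[251.12195122 271.97560976] 41
cap [ 526.27795252 -277.85980192  174.46659187]
[([247, 274, 15, 23, 221], [254.2, 285.1])]
```

```bash
python3 -c "
from workcell import job_done; print(job_done())"
```

```text
the job is handed in; nothing more can be done
None
```

I turned the lock home with the screwdriver, hung the screwdriver back in the larger wooden block, and handed the job in at about 23 s of the 72 s limit. The hand-in gives no verdict.

- **Slot:** The blade touched the screw lightly, at about 5 N. It dropped in when the force fell to about 0 and the tip sat 4.2 mm below the head's top.
- **Turning:** I turned clockwise until the tongue stopped moving while the measured torque rose from 0.06 to about 0.15 N m. That last reading is right at the forcing limit you gave, with noise of several hundredths, so I stopped there and eased back before lifting out.
- **Tongue:** It rests against the pin in both views. Its direction went from 147° to about 93°, a turn of 0.94 rad, which puts it at the stop within the measuring error of a few hundredths of a radian.
- **Screwdriver:** The cap is at 174.5 mm, against 174.7 mm before, so the shoulder is seated, and the handle looks upright. Its axis is about 3.5–4.5 mm from my estimate of the hole's centre, inside the 6 mm limit but not as centred as at the start.
- **Gripper and bystanders:** The gripper is open and clear of everything. I felt no unexpected contact and saw nothing displaced, but I did not measure the bystanders' positions afterwards.

The tool picked up a tilt of about 3.5° during the moves, so the driver leaned slightly when I released it, and it then settled upright. The two cameras disagreed by 1–2.7 mm, about as much as the calibration allows.

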